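# Put the collet cap away in the spring-lid case

## Task

Press the brass thumb latch on the front of the blue case so that its sprung lid pops open, stand or lay the black knurled collet cap inside and let go of it, then press the lid down until it snaps shut and stays shut. Press only gently, by feel (about 20 N would bend the case), and leave the jar, the dark square block and the blue tin where they are.

Things in the scene. Friction and masses are not known exactly. Their poses are not given: they have to be found in the camera images.
- stand: Fixed dark foot plate, 100 x 90 mm, that carries the blue case on a locked column. Origin: centre of its underside, on the worktop, z up. The case is centred over it, not turned against it; latch towards -x, hinge +x. The underside of the case's floor is h = 30 to 52 mm above the worktop: h differs each time and is not reported, find it by touch or sight. It does not give under load.
- under_pad (a point): Point on the worktop right below the middle of the brass thumb latch's pad (64 mm to -x of the stand's origin). The pad is 22 x 24 mm (x, y), its top at h + 20 mm at rest. Pressed straight down it starts at 1 to 2 N, frees the lid after 2 to 5 mm (3 to 6 N) and meets a hard stop at about 6 mm. Over 20 N on case, lid or latch harms it. The hook, 20 to 29 mm to +x of here, rises to h + 40 mm.
- under_tray (a point): Point on the worktop below a good place for the cap, 10 mm to -x of the stand's origin (the open lid overhangs the far part). The case is a tray 66 x 100 x 25 mm (x, y, z) with 4 mm walls and floor; inner space 58 x 92 x 21 mm, centred on the stand; inner floor at h + 4 mm, rim at h + 25 mm. The open lid's edge is 26 mm to -x of the hinge, at about h + 90 mm.
- under_hinge (a point): Point on the worktop below the middle of the lid's hinge axis (33 mm to +x of the stand's origin); the axis runs along the stand's y at h + 27 mm. The lid is 66 x 100 x 4 mm, reaches 66 mm from the axis to -x, upper face at h + 29 mm when shut. Riding the fingertips down its outer face shuts it.
- case_lid (a joint): Lid angle, rad: 0 shut and latched (within about 0.02), 1.2 sprung open, free edge up. A spring always opens it, 2 to 3 N at the free edge. Pressed down near that edge, the catch resists from about 0.14 to 0.06 rad, total 5 to 10 N (more nearer the hinge), then gives, and has caught only once the lid is right down on the rim; a hard stop is 1 to 2 mm lower. Not caught, it springs up again.
- cap_center (a point): Centre (half-way up) of the black knurled collet cap, a solid-looking upright cylinder of 22 mm diameter and 18 mm height, 20 to 45 g, standing loose on the worktop to the right of the case.
- flux_jar: Glass jar of flux with a stirring brush, 45 x 59 x 48 mm, a bystander; origin at the centre of its underside.
- bench_block: Dark square steel block 62 x 62 x 22 mm, a bystander; origin at the centre of its underside.
- tin_blue: Round blue tin 89 mm across, 37 mm high, a bystander; origin at the centre of its underside.

How it is judged:
By the outcome, as a careful person would: the job done as asked, in the order asked, and still so for the second after the job is handed in, with the robot touching nothing.
It also fails if it takes over 72 s, if anything falls off the work surface, if the arm or the gripper's body presses on something with over 40 N, if the wrist force passes 120 N, or if a joint passes its speed limit or range.

## Robot

A 6-joint arm with a two-finger parallel gripper is mounted at the origin on a cart in front of the work surface, level with it; the furniture and walls round the work are solid. World frame = base frame: x ahead of the robot, y to its left, z up, the work surface at z = 0. Lengths are in m, angles in rad, forces in N, time in s.
With the tool pointing down it reaches from about 0.3 to 0.875 m from the base axis. Payload 6.4 kg.
Tool frame: the origin (TCP) lies midway between the tips of the shut fingers; the grasp point (between the pads) lies 19 mm behind it (grasp_offset is the distance from the TCP to the grasp point, in m); z points along the fingers, y is the line along which they close (so a half turn about z gives the same grasp; the last joint's range is limited). The gripper opens to 85 mm and grips with 20 to 120 N. Pads are 22 mm wide; open, the fingers measure 114 mm over their backs; the gripper's body (76 mm by 85 mm) begins 54 mm behind the grasp point. The pads swing forward as they close: fully open they stand 13 mm farther back than shut.
Start: joints at [-1.505, 0.181, 1.607, -0, 1.354, -0.206], TCP at [0.154, -0.554, 0.231] pointing down, gripper open.
Joint ranges: [-2.99, 2.99], [-0.89, 2.07], [0.3, 2.58], [-1.14, 4.28], [0, 2.63], [-3.12, 3.12]. Speed limits (rad/s): [2.57, 2.57, 3.01, 3.14, 3.14, 3.14].

## Interface

Orientations are given as a unit quaternion [w, x, y, z].
In Python, from bench import * gives the robot as it stands. The module is installed in compiled form; this text tells all that it offers.
- The arm moves only by the tool servo_tool, never from a script. Its argument "commands" is text: rows parted by semicolons, each of 7 numbers parted by spaces: the turn, a rotation vector about the tool's x, y, z in rad, then the shift along the tool's x, y, z in mm, then the opening, from 0 (shut) to 1 (fully open). In form: wx wy wz dx dy dz claw; .... A call has 1 to 5 rows; each row shifts and turns the commanded pose from where the row before left it, along the tool's axes as they then stand; what a row does not reach is not made up. A row lasts 1/8 s, in which the tool goes at most 62.5 mm and 10.7 degrees, less where a joint would pass 70% of its speed; a pose out of reach is approached as far as the arm can. A call with a gripper value outside its range is refused whole. The fingers move at their own pace and stop on an object; the grip force is fixed at half the most. Time passes only in rows, so rows that do not move let the fingers close. It gives the time, the measured TCP pose, the force, the opening and the grip force at its end, in the units of the state.
- get_obs(): the state, without advancing time (a new reading comes with each control period).
- camera(name): name is "scene" or "top"; returns the picture (480x640x3 uint8, blue, green, red); there is no depth.
- calibration(name): a dict with "fx", "fy", "cx", "cy" (pixels), "k1" (the pictures are not rectified: a ray, as slopes to the right and down, at radius r is drawn at 1 + k1 r^2 times it, then the intrinsics apply), "R" (3x3) and "t" (3): a world point X has camera coordinates R X + t. Camera axes: x right, y down, z forward; pixel columns grow to the right and rows downward; lengths in m; the calibration is good to about 2 mm. A picture is of the moment at which its call begins. calibration takes no time and is no camera call.
- hand_in(): hands the job in; it is judged then, once.
The state is a dict: "time_s": time; "q": joint angles; "dq": joint speeds; "joint_efforts": joint torques, N m; "eef_pos": TCP position; "eef_rot": TCP orientation; "wrist_force": force on the tool from outside, world axes, zero at the start; "torque": the same for the moment, N m; "opening": opening from 0.0 (shut) to 1.0 (fully open); "grasp_force": force on a finger pad.
Only numpy, scipy, OpenCV 4.12 (cv2) and the standard library are available. Lean on these libraries where they do the work, as an engineer would, in place of code of your own. Each camera call takes 0.05 s, during which the arm holds its last target. There are 200 camera calls.

## Working session

There is one attempt and no reset: what is moved stays moved. The work goes in short steps, Python scripts to look and compute and a tool call to move; the robot and the scene stay as the last step left them, time stands still between calls to the robot, and variables do not carry over. Pictures are saved under pics/ and viewed, at most 10 in all, crops included, and the job is handed in when it is done.

Besides the shell and the picture viewer there is one more tool, called after "Emit:" in YAML: its name, and indented under it one key for each argument. servo_tool: Moves the arm, as the interface text tells. Its arguments: {"type":"object","properties":{"commands":{"type":"string"}},"required":["commands"]}

```bash
mkdir -p pics
python3 - <<'E'
from bench import *
import cv2
for n in("scene","top"):
    cv2.imwrite(f"pics/{n}0.png",camera(n)); print(n,calibration(n))
o=get_obs(); print({k:o[k] for k in("time_s","eef_pos","eef_rot","opening","wrist_force")})
E
```

```text
scene {'fx': 547.1490805341427, 'fy': 547.1490805341427, 'cx': 312.57177571968253, 'cy': 247.03649506927513, 'k1': -0.12421701126225478, 'R': array([[ 0.92799838,  0.3725622 , -0.00405058],
       [ 0.21492191, -0.54415656, -0.81098841],
       [-0.30434778,  0.75172538, -0.58504819]]), 't': array([-0.55655829,  0.01157242,  1.04294241])}
top {'fx': 574.7741922115595, 'fy': 574.7741922115595, 'cx': 308.84737573013166, 'cy': 254.90384713076415, 'k1': -0.09211948184814485, 'R': array([[ 0.02142066, -0.99949095,  0.02364331],
       [-0.99576945, -0.02344259, -0.08884621],
       [ 0.08935524, -0.02164014, -0.9957647 ]]), 't': array([0.14598653, 0.54001166, 1.08250713])}
{'time_s': 0.1, 'eef_pos': array([ 0.15434455, -0.5533853 ,  0.23049293]), 'eef_rot': array([-7.77533623e-04,  9.90781507e-01,  1.35467327e-01,  5.86067889e-05]), 'opening': 1.0011223018097375, 'wrist_force': array([-0.26291696, -0.23668647,  0.07903915])}
```

View pics/scene0.png

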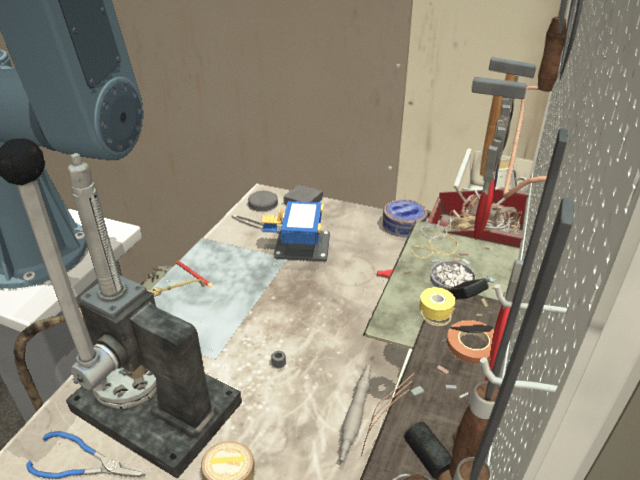

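View pics/top0.png

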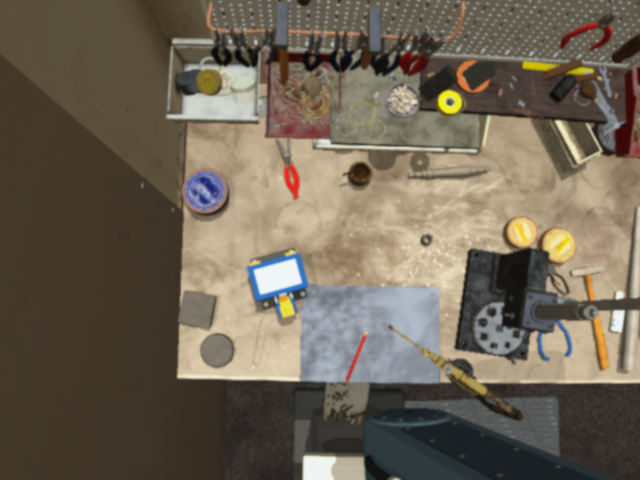

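The scene view shows the cap at about (278,359) and the case at (300,225). In the top view the cap is at (426,240), the case at (278,278) and the latch at (287,306). Next I'll look at enlarged crops.

Run:
```python
import cv2,numpy as np
s=cv2.imread("pics/scene0.png");t=cv2.imread("pics/top0.png")
c=lambda im,x,y,w,h,k:cv2.resize(im[y:y+h,x:x+w],None,fx=k,fy=k,interpolation=cv2.INTER_CUBIC)
a=np.hstack([c(s,230,190,100,75,4),c(t,235,240,100,75,4)])
b=np.hstack([c(s,258,340,40,30,10),c(t,406,225,40,30,10)])
cv2.imwrite("pics/crop0.png",np.vstack([a,b]))
```

```text
(no output)
```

View pics/crop0.png

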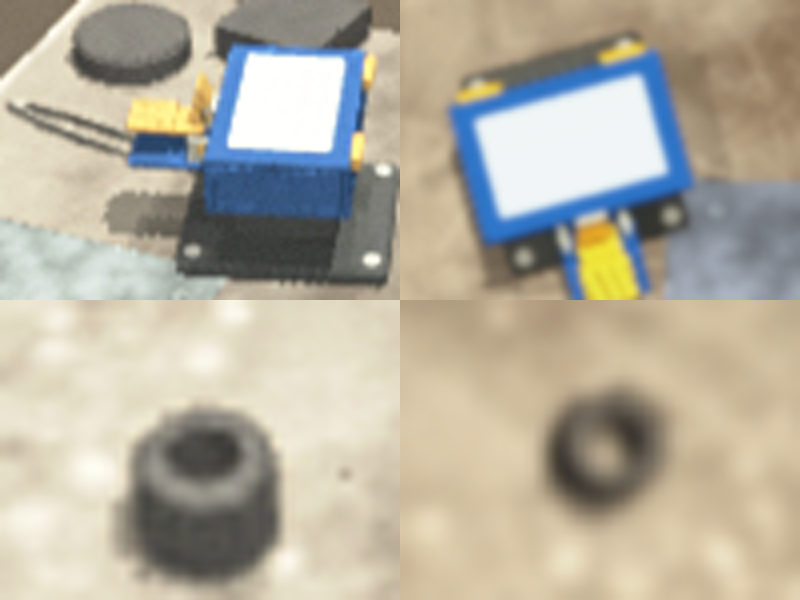

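```bash
cat > h.py <<'E'
from bench import *
import numpy as np, cv2
from scipy.optimize import least_squares
from scipy.spatial.transform import Rotation as Ro
def proj(n,P):
    c=calibration(n);X=np.atleast_2d(P)@c["R"].T+c["t"];s=X[:,:2]/X[:,2:]
    s=s*(1+c["k1"]*(s**2).sum(1,keepdims=True))
    return s*[c["fx"],c["fy"]]+[c["cx"],c["cy"]]
def px(u,off,k): return (np.array(u,float)+.5)/k-.5+off
def tri(obs):
    return least_squares(lambda X:np.concatenate([(proj(n,X)[0]-p) for n,p in obs]),[.5,-.2,.02])
def pose():
    o=get_obs();return o,Ro.from_quat(o["eef_rot"],scalar_first=True)
E
python3 - <<'E'
from h import *
T=px([[87,242],[290,187],[257,52],[52,103]],[235,240],4)   # FL,FR(-y),HR,HL
S=px([[230,46],[207,163],[353,163],[368,48]],[230,190],4)
L=np.array([[-33,50],[-33,-50],[33,-50],[33,50]])/1e3
def W(p,l=L,z=.029):
    c,s=np.cos(p[2]),np.sin(p[2]);R=np.array([[c,-s],[s,c]])
    return np.c_[l@R.T+p[:2],np.full(len(l),p[3]+z)]
f=lambda p:np.r_[(proj("top",W(p))-T).ravel(),(proj("scene",W(p))-S).ravel()]
r=least_squares(f,[.5,0,0,.04]);print("case",r.x,r.fun.round(1))
p=r.x
for n,l in(("pad",[-64,0]),("tray",[-10,0]),("hinge",[33,0])): print(n,W(p,np.array([l])/1e3,0)[0,:2])
pp=W(p,np.array([[-64,0]])/1e3,.020);print(proj("scene",pp),proj("top",pp))
s=px([205,152],[258,340],10);t=px([204,148],[406,225],10)
r=tri([("scene",s),("top",t)]);print("cap top",r.x,r.fun)
o,R=pose();print(R.as_matrix().round(3))
# bystanders
for n,u,z in(("jar",[358,174],.04),("block",[197,310],.022),("tin",[206,192],.037)):
    q=least_squares(lambda X:(proj("top",[[X[0],X[1],z]])[0]-u),[.5,0]);print(n,q.x)
E
```

```text
case [0.49217264 0.21577814 0.29289314 0.043242  ] [-0.7  0.6  1.5 -0.3  0.1 -1.3 -1.3  0.5  0.5 -0.4 -0.8 -0.8 -0.4  0.9
  0.1  0.6]
pad [0.43089823 0.19729984]
tray [0.48259851 0.2128909 ]
hinge [0.52376725 0.22530601]
[[268.00428916 217.94167257]] [[286.78514832 309.77255871]]
cap top [ 0.57295256 -0.07024774  0.01651573] [ 0.02450562 -0.00164624  0.01444459  0.02900596]
[[ 0.963  0.268 -0.   ]
 [ 0.268 -0.963  0.002]
 [ 0.    -0.002 -1.   ]]
jar [0.6934884  0.06724325]
block [0.42619951 0.36899908]
tin [0.65154412 0.35794231]
```

```bash
python3 - <<'E'
from h import *
for n,s,t in(("spindle",[78,157],[588,313]),("blocktop",[135,322],[502,251]),("ball",[20,160],[638,305]),("blockR",[207,350],[548,251]),("spindlebase",[110,290],[540,305])):
    r=tri([("scene",np.array(s)),("top",np.array(t))]);print(n,r.x.round(3),r.fun.round(1))
o,R=pose();print(R.as_euler("xyz"),o["q"])
E
python3 - <<'E'
import cv2,numpy as np
E
```

```text
spindle [ 0.434 -0.209  0.38 ] [1.1 0.1 1.  1.1]
blocktop [ 0.487 -0.202  0.169] [25.8  0.3 20.6 30.4]
ball [ 0.438 -0.273  0.407] [6.8 1.1 7.2 7.1]
blockR [ 0.558 -0.232  0.178] [ -8.8   0.1  -7.2 -11.5]
spindlebase [ 0.441 -0.217  0.216] [3.5 0.2 3.  3.9]
[-3.14006780e+00 -3.26793854e-04  2.71770078e-01] [-1.50531348e+00  1.81439464e-01  1.60790110e+00  7.71418405e-06
  1.35381155e+00 -2.06289145e-01]
```

```bash
cat >> h.py <<'E'
C=np.array([.49217,.21578]);PSI=.2929;H=.0432
cx=np.array([np.cos(PSI),np.sin(PSI)]);cy=np.array([-cx[1],cx[0]])
def case(x,y,z): return np.r_[C+cx*x+cy*y,z]      # m in case frame, z world
def st(m=""):
    o,R=pose();p=o["eef_pos"];d=p[:2]-C
    print(m,"t",round(o["time_s"],2),"case mm",(np.r_[d@cx,d@cy,p[2]]*1e3).round(1),"F",o["wrist_force"].round(1),"op",round(o["opening"],3),"gf",round(o["grasp_force"],1),"rot",R.as_euler("xyz").round(3))
def legs(wps,Rt=None):
    o,R=pose();R=Rt or R;p=o["eef_pos"]
    for w in wps: print((R.inv().apply(np.array(w)-p)*1e3).round(0));p=np.array(w)
def down(th): # tool x along case x, leaned body to -x by th
    return Ro.from_euler("z",PSI)*Ro.from_euler("x",np.pi)*Ro.from_euler("y",-th)
E
python3 - <<'E'
from h import *
print((down(.4).apply([0,0,1])@np.r_[cx,0]))  # >0 : body leans -x
legs([[.12,-.35,.30],[.24,-.23,.30],[.33,-.05,.30],[.38,.10,.25],case(-.068,0,.10)],down(0)); st()
E
```

```text
-0.3894183423086505
[  26. -205.  -70.]
[150. -80.  -0.]
[ 138. -146.   -0.]
[  91. -129.   50.]
[ 73. -78. 150.]
 t 0.1 case mm [-545.5 -638.9  230.5] F [-0.3 -0.2  0.1] op 1.001 gf 0.0 rot [-3.14  -0.     0.272]
```

Emit:
servo_tool:
  commands: "0 0 -0.022 5 -41 -14 0; 0 0 0 5 -41 -14 0; 0 0 0 5 -41 -14 0; 0 0 0 5 -41 -14 0; 0 0 0 5 -41 -14 0"

```text
time_s: 0.72
eef_pos: [0.1196, -0.3487, 0.3013]
eef_rot: [-0.0, 0.989, 0.146, -0.0]
wrist_force: [-0.6, -0.4, 1.2]
opening: 0.0
grasp_force: 0.0
```

Emit:
servo_tool:
  commands: "0 0 0 30 -16 0 0; 0 0 0 30 -16 0 0; 0 0 0 30 -16 0 0; 0 0 0 30 -16 0 0; 0 0 0 30 -16 0 0"

```text
time_s: 1.35
eef_pos: [0.2408, -0.2292, 0.3011]
eef_rot: [-0.0, 0.989, 0.146, 0.0]
wrist_force: [1.5, 0.1, -0.2]
opening: -0.003
grasp_force: 0.0
```

Emit:
servo_tool:
  commands: "0 0 0 28 -29 0 0; 0 0 0 28 -29 0 0; 0 0 0 28 -29 0 0; 0 0 0 28 -29 0 0; 0 0 0 27 -30 0 0"

```text
time_s: 1.98
eef_pos: [0.3313, -0.0489, 0.3011]
eef_rot: [0.0, 0.989, 0.146, 0.0]
wrist_force: [-0.4, -0.9, -0.3]
opening: -0.001
grasp_force: 0.0
```

Emit:
servo_tool:
  commands: "0 0 0 30 -43 17 0; 0 0 0 30 -43 17 0; 0 0 0 30 -43 16 0; 0 0 0 30 -40 20 0; 0 0 0 30 -38 20 0"

```text
time_s: 2.6
eef_pos: [0.4147, 0.1932, 0.2105]
eef_rot: [0.0, 0.989, 0.147, 0.0]
wrist_force: [0.2, 0.0, 0.8]
opening: 0.003
grasp_force: 0.0
```

Run:
```python
from h import *
st(); legs([case(-.068,0,.09)])
```

```text
t 2.6 case mm [-80.7   0.8 210.5] F [0.2 0.  0.8] op 0.003 gf 0.0 rot [ 3.141 -0.     0.295]
[ 13.   1. 121.]
```

Emit:
servo_tool:
  commands: "0 0 0 5 0 40 0; 0 0 0 4 1 40 0; 0 0 0 4 0 40 0; 0 0 0 0 0 13 0; 0 0 0 0 0 0 0"

```text
time_s: 3.22
eef_pos: [0.4268, 0.1939, 0.0779]
eef_rot: [0.0, 0.989, 0.146, -0.001]
wrist_force: [0.2, -0.3, 0.1]
opening: 0.003
grasp_force: 0.0
```

Run:
```python
from h import *
st(); s=camera("scene");t=camera("top")
c=lambda im,x,y,w,h,k:cv2.resize(im[y:y+h,x:x+w],None,fx=k,fy=k,interpolation=cv2.INTER_CUBIC)
cv2.imwrite("pics/c1.png",np.hstack([c(s,230,170,80,80,5),c(t,240,240,80,80,5)]))
```

```text
t 3.23 case mm [-68.9  -2.   77.9] F [ 0.2 -0.3  0.1] op 0.003 gf 0.0 rot [-3.141e+00  2.000e-03  2.940e-01]
```

View pics/c1.png

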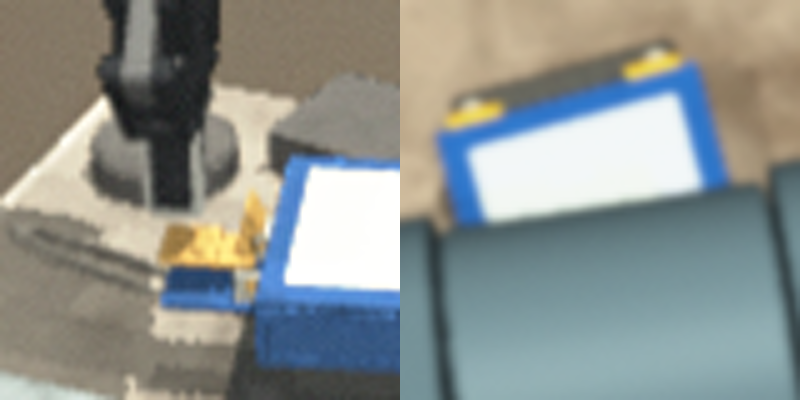

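The scene crop shows the shut fingertips at (177,208), just above and slightly to the left of the brass pad at (205,245). I'll shift a little to +x and feel downward.

Emit:
servo_tool:
  commands: "0 0 0 4 -2 5 0; 0 0 0 0 0 4 0; 0 0 0 0 0 2 0; 0 0 0 0 0 1 0; 0 0 0 0 0 0 0"

```text
time_s: 3.95
eef_pos: [0.4305, 0.1971, 0.0662]
eef_rot: [-0.0, 0.989, 0.146, -0.0]
wrist_force: [0.6, -0.7, -0.4]
opening: 0.001
grasp_force: 0.0
```

Emit:
servo_tool:
  commands: "0 0 0 0 0 1 0; 0 0 0 0 0 1 0; 0 0 0 0 0 0 0"

```text
time_s: 4.32
eef_pos: [0.4305, 0.1971, 0.0642]
eef_rot: [0.0, 0.989, 0.146, -0.0]
wrist_force: [-0.2, 0.4, 0.0]
opening: 0.005
grasp_force: 0.0
```

Emit:
servo_tool:
  commands: "0 0 0 0 0 1 0; 0 0 0 0 0 1 0; 0 0 0 0 0 0 0"

```text
time_s: 4.7
eef_pos: [0.4306, 0.1971, 0.0623]
eef_rot: [0.0, 0.989, 0.146, -0.0]
wrist_force: [-1.2, -0.3, 1.7]
opening: 0.005
grasp_force: 0.8
```

Emit:
servo_tool:
  commands: "0 0 0 0 0 1 0; 0 0 0 0 0 0 0"

```text
time_s: 4.95
eef_pos: [0.4302, 0.1971, 0.0612]
eef_rot: [0.0, 0.989, 0.146, -0.0]
wrist_force: [-3.4, -1.5, 4.4]
opening: 0.005
grasp_force: 1.9
```

Emit:
servo_tool:
  commands: "0 0 0 0 0 1 0; 0 0 0 0 0 0 0"

```text
time_s: 5.2
eef_pos: [0.4303, 0.1971, 0.06]
eef_rot: [0.0, 0.989, 0.146, -0.0]
wrist_force: [-1.8, -0.6, 3.3]
opening: 0.002
grasp_force: 1.2
```

Emit:
servo_tool:
  commands: "0 0 0 0 0 1 0; 0 0 0 0 0 0 0"

```text
time_s: 5.45
eef_pos: [0.4305, 0.1972, 0.0593]
eef_rot: [-0.0, 0.989, 0.146, -0.0]
wrist_force: [-3.0, -2.3, 5.0]
opening: 0.003
grasp_force: 2.6
```

Run:
```python
from h import *
st(); s=camera("scene")
cv2.imwrite("pics/c2.png",cv2.resize(s[150:270,220:350],None,fx=4,fy=4,interpolation=cv2.INTER_CUBIC))
```

```text
t 5.45 case mm [-64.4  -0.   59.3] F [-3.  -2.3  5. ] op 0.003 gf 2.6 rot [-3.142  0.     0.294]
```

View pics/c2.png

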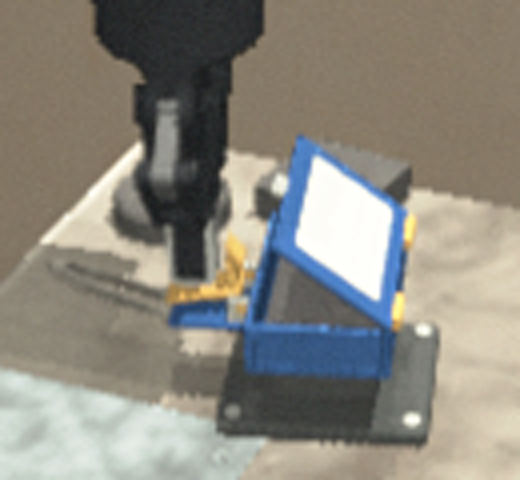

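The lid has sprung open: its free edge is at (300,140) in the crop. Next I'll lift off and go to the cap.

Emit:
servo_tool:
  commands: "0 0 0 0 0 -15 0; 0 0 0 -5 0 -40 0; 0 0 0 0 0 -40 0; 0 0 0 0 0 -40 0.5; 0 0 0 0 30 0 0.5"

```text
time_s: 6.12
eef_pos: [0.4376, 0.1682, 0.1994]
eef_rot: [-0.0, 0.989, 0.148, 0.005]
wrist_force: [0.1, -0.6, -0.9]
opening: 0.417
grasp_force: 0.0
```

Run:
```python
from h import *
st(); g=np.r_[np.array([.573,-.0702])+.002*cx,.007]
legs([[g[0]-.03,g[1],.15],g]);
```

```text
t 6.12 case mm [-66.  -29.8 199.4] F [ 0.1 -0.6 -0.9] op 0.417 gf 0.0 rot [ 3.14  -0.01   0.297]
[ 33. 259.  50.]
[ 27.   9. 143.]
```

Emit:
servo_tool:
  commands: "0 0 0 6 43 8 0.5; 0 0 0 6 43 8 0.5; 0 0 0 6 43 8 0.5; 0 0 0 5 43 8 0.5; 0 0 0 5 43 8 0.5"

```text
time_s: 6.75
eef_pos: [0.5251, -0.0323, 0.1555]
eef_rot: [0.001, 0.989, 0.146, 0.001]
wrist_force: [0.5, -0.0, -0.7]
opening: 0.499
grasp_force: 0.0
```

Emit:
servo_tool:
  commands: "0 0 0 5 43 10 0.5; 0 0.1 0 0 0 0 0.5; 0 0.1 0 0 0 0 0.5; 0 0.1 0 0 0 0 0.5; 0 0.1 0 0 0 0 0.5"

```text
time_s: 7.38
eef_pos: [0.5419, -0.0711, 0.146]
eef_rot: [-0.028, 0.969, 0.143, 0.199]
wrist_force: [-0.0, 0.4, 0.2]
opening: 0.502
grasp_force: 0.0
```

Run:
```python
from h import *
st(); g=np.r_[np.array([.573,-.0702])+.002*cx,.007]
o,R=pose();print(R.apply([0,0,1]),R.as_rotvec(), (down(-.4).inv()*R).as_rotvec())
a=g+[0,0,.05]
legs([a,g])
```

```text
t 7.38 case mm [ -35.3 -289.   146. ] F [-0.   0.4  0.2] op 0.502 gf 0.0 rot [ 3.139 -0.405  0.295]
[ 0.3782855   0.11156301 -0.91894166] [-2.9908936  -0.44283467 -0.61534734] [-0.00241501  0.00539906 -0.00157509]
[-6.  8. 94.]
[-20.  -0.  46.]
```

Emit:
servo_tool:
  commands: "0 0 0 -2 3 31 0.5; 0 0 0 -2 3 31 0.5; 0 0 0 -2 2 32 0.5; 0 0 0 0 0 0 0.5"

```text
time_s: 7.88
eef_pos: [0.5723, -0.0686, 0.054]
eef_rot: [-0.03, 0.97, 0.143, 0.195]
wrist_force: [-0.9, -0.7, 0.5]
opening: 0.501
grasp_force: 0.0
```

Run:
```python
from h import *
s=camera("scene");t=camera("top")
st(); g=np.r_[np.array([.573,-.0702])+.002*cx,.007]
legs([g])
c=lambda im,x,y,w,h,k:cv2.resize(im[y:y+h,x:x+w],None,fx=k,fy=k,interpolation=cv2.INTER_CUBIC)
cv2.imwrite("pics/c3.png",np.hstack([c(s,225,290,100,100,4),c(t,385,195,100,100,4)]))
```

```text
t 7.97 case mm [  -4.5 -296.4   56.4] F [-0.3 -0.   0.3] op 0.498 gf 0.0 rot [ 3.141 -0.401  0.294]
[-18.   1.  46.]
```

View pics/c3.png

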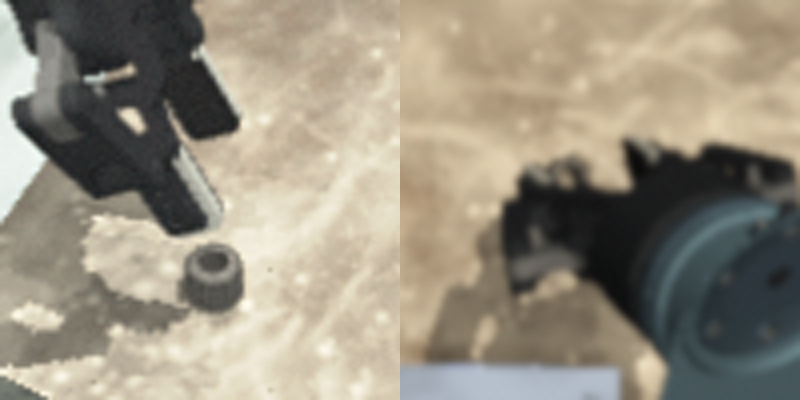

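The cap at (213,277) in the crop lies below and between the two fingertips, so I'll descend and grip.

Emit:
servo_tool:
  commands: "0 0 0 -6 1 15 0.5; 0 0 0 -6 0 15 0.5; 0 0 0 -5 0 14 0.5; 0 0 0 -1 0 2 0.5; 0 0 0 0 0 0 0.5"

```text
time_s: 8.6
eef_pos: [0.5743, -0.0695, 0.0056]
eef_rot: [-0.029, 0.97, 0.143, 0.196]
wrist_force: [0.4, -0.3, 0.5]
opening: 0.5
grasp_force: 0.0
```

Emit:
servo_tool:
  commands: "0 0 0 0 0 0 0; 0 0 0 0 0 0 0; 0 0 0 0 0 0 0; 0 0 0 0 0 0 0; 0 0 0 0 0 0 0"

```text
time_s: 9.22
eef_pos: [0.575, -0.0699, 0.0068]
eef_rot: [-0.029, 0.969, 0.143, 0.197]
wrist_force: [-1.9, 0.3, 7.0]
opening: 0.219
grasp_force: 58.9
```

Emit:
servo_tool:
  commands: "0 0 0 4 0 -9 0; 0 0 0 15 0 -35 0; 0 0 0 15 0 -35 0; 0 0 0 15 0 -35 0; 0 0 0 17 0 -40 0"

```text
time_s: 9.85
eef_pos: [0.5745, -0.0692, 0.1747]
eef_rot: [-0.029, 0.97, 0.143, 0.196]
wrist_force: [0.2, -0.6, -0.5]
opening: 0.22
grasp_force: 58.8
```

Run:
```python
from h import *
st(); 
legs([case(-.016,0,.180),case(-.006,0,.1),case(-.006,0,.057)])
```

```text
t 9.85 case mm [  -3.5 -296.6  174.7] F [ 0.2 -0.6 -0.5] op 0.22 gf 58.8 rot [-3.141 -0.399  0.293]
[  -9. -297.  -10.]
[-22.   0.  78.]
[-17.   0.  40.]
```

Emit:
servo_tool:
  commands: "0 0 0 -3 -43 -2 0; 0 0 0 -3 -43 -2 0; 0 0 0 -3 -43 -2 0; 0 0 0 0 -43 -2 0; 0 0 0 0 -43 -2 0"

```text
time_s: 10.48
eef_pos: [0.5005, 0.1339, 0.1797]
eef_rot: [-0.029, 0.97, 0.143, 0.197]
wrist_force: [0.2, 1.2, -0.3]
opening: 0.218
grasp_force: 58.8
```

Emit:
servo_tool:
  commands: "0 0 0 0 -43 0 0; 0 0 0 0 -39 0 0; 0 0 0 0 0 0 0"

```text
time_s: 10.85
eef_pos: [0.4762, 0.2136, 0.1794]
eef_rot: [-0.029, 0.969, 0.145, 0.196]
wrist_force: [-0.3, -0.2, -0.6]
opening: 0.215
grasp_force: 58.9
```

Run:
```python
from h import *
st(); 
legs([case(-.006,0,.1),case(-.006,0,.057)])
s=camera("scene");t=camera("top")
c=lambda im,x,y,w,h,k:cv2.resize(im[y:y+h,x:x+w],None,fx=k,fy=k,interpolation=cv2.INTER_CUBIC)
cv2.imwrite("pics/c4.png",np.hstack([c(s,235,130,110,130,3.5),c(t,235,215,110,130,3.5)]))
```

```text
t 10.85 case mm [-16.    2.5 179.4] F [-0.3 -0.2 -0.6] op 0.215 gf 58.9 rot [ 3.142 -0.4    0.298]
[-22.   3.  77.]
[-17.  -0.  40.]
```

View pics/c4.png

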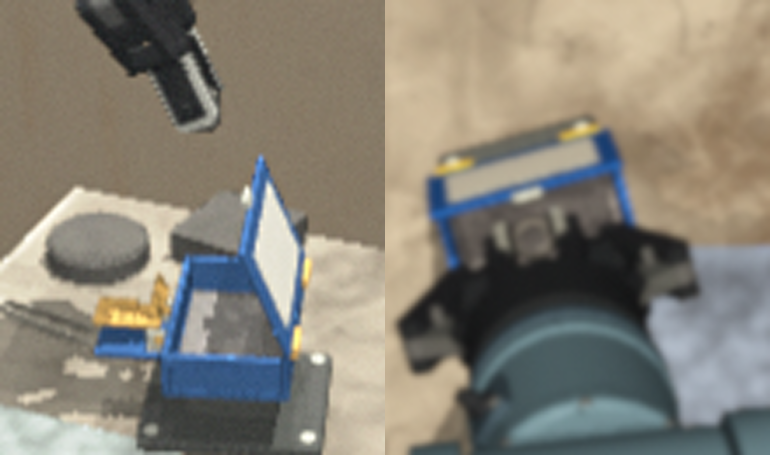

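The lid is fully open, with its edge at (260,160) in the scene crop. The held cap is over the tray, at (535,235) in the top crop, so I'll descend.

Emit:
servo_tool:
  commands: "0 0 0 -7 1 26 0; 0 0 0 -7 1 26 0; 0 0 0 -8 1 25 0; 0 0 0 -6 0 15 0; 0 0 0 -6 0 14 0"

```text
time_s: 11.58
eef_pos: [0.4885, 0.2098, 0.0677]
eef_rot: [-0.029, 0.97, 0.142, 0.196]
wrist_force: [1.0, 1.1, -0.4]
opening: 0.218
grasp_force: 58.9
```

Emit:
servo_tool:
  commands: "0 0 0 -1 0 2 0; 0 0 0 -1 0 2 0; 0 0 0 0 0 0 0"

```text
time_s: 11.95
eef_pos: [0.4882, 0.211, 0.0645]
eef_rot: [-0.029, 0.969, 0.143, 0.197]
wrist_force: [-0.7, -0.0, -0.7]
opening: 0.218
grasp_force: 58.9
```

Run:
```python
from h import *
st(); legs([case(-.006,0,.055)])
```

```text
t 11.95 case mm [-5.1 -3.4 64.5] F [-0.7 -0.  -0.7] op 0.218 gf 58.9 rot [ 3.141 -0.401  0.293]
[-4. -3.  8.]
```

Emit:
servo_tool:
  commands: "0 0 0 -1 -1 3 0; 0 0 0 -1 -1 3 0; 0 0 0 -0.4 0 1 0; 0 0 0 0 0 0 0"

```text
time_s: 12.45
eef_pos: [0.4875, 0.2134, 0.0563]
eef_rot: [-0.029, 0.97, 0.144, 0.196]
wrist_force: [0.3, -0.1, -0.2]
opening: 0.217
grasp_force: 58.9
```

Emit:
servo_tool:
  commands: "0 0 0 -0.4 0 1 0; 0 0 0 0 0 0 0"

```text
time_s: 12.7
eef_pos: [0.4876, 0.2134, 0.0554]
eef_rot: [-0.029, 0.97, 0.143, 0.197]
wrist_force: [0.3, 0.4, 0.1]
opening: 0.221
grasp_force: 58.9
```

Emit:
servo_tool:
  commands: "0 0 0 -0.4 0 1 0; 0 0 0 0 0 0 0"

```text
time_s: 12.95
eef_pos: [0.4876, 0.2133, 0.0543]
eef_rot: [-0.029, 0.97, 0.143, 0.196]
wrist_force: [0.8, 0.1, 1.0]
opening: 0.215
grasp_force: 58.9
```

Near contact now, so I'll open partly and withdraw upward.

Emit:
servo_tool:
  commands: "0 0 0 0 0 0 0.3; 0 0 0 0 0 0 0.4; 0 0 0 0 0 0 0.4; 0 0 0 0 0 0 0.4"

```text
time_s: 13.45
eef_pos: [0.4877, 0.2134, 0.0544]
eef_rot: [-0.029, 0.97, 0.143, 0.197]
wrist_force: [-0.4, 0.2, 0.6]
opening: 0.4
grasp_force: 0.0
```

Emit:
servo_tool:
  commands: "0 0 0 4 0 -9 0.4; 0 0 0 8 0 -18 0.4; 0 0 0 12 0 -28 0.4; 0 0 0 12 0 -28 0.4; 0 0 0 0 0 -40 0.4"

```text
time_s: 14.08
eef_pos: [0.4738, 0.209, 0.1834]
eef_rot: [-0.029, 0.969, 0.143, 0.197]
wrist_force: [1.2, -0.4, 0.5]
opening: 0.397
grasp_force: 0.0
```

Emit:
servo_tool:
  commands: "0 -0.1 0 0 0 -20 0; 0 -0.1 0 0 0 -20 0; 0 -0.1 0 0 0 -20 0; 0 -0.1 0 0 0 0 0; 0 0 0 0 0 0 0"

```text
time_s: 14.7
eef_pos: [0.4577, 0.2041, 0.2394]
eef_rot: [0.0, 0.989, 0.146, 0.001]
wrist_force: [0.6, 0.4, 0.4]
opening: 0.005
grasp_force: 0.0
```

Run:
```python
from h import *
st()
h=.0427
def c(phi,r): # TCP when tip's -x corner touches lid face
    return case(.033-r*np.cos(phi)+.002*np.sin(phi)+.011, 0, h+.027+r*np.sin(phi)+.002*np.cos(phi))
w=[case(.045,0,.2),case(.045,0,.128)]+[c(a,.059) for a in(1.15,1.0,.85,.7,.55,.4,.3,.2,.14)]
for a in w[2:]: print("z",a[2].round(4))
legs(w,down(0))
s=camera("scene");t=camera("top")
c=lambda im,x,y,w,h,k:cv2.resize(im[y:y+h,x:x+w],None,fx=k,fy=k,interpolation=cv2.INTER_CUBIC)
cv2.imwrite("pics/c5.png",np.hstack([c(s,235,130,110,130,3.5),c(t,235,215,110,130,3.5)]))
```

```text
t 14.7 case mm [-36.4  -1.2 239.4] F [0.6 0.4 0.4] op 0.005 gf 0.0 rot [ 3.141e+00 -1.000e-03  2.940e-01]
z 0.1244
z 0.1204
z 0.1153
z 0.1092
z 0.1022
z 0.0945
z 0.089
z 0.0834
z 0.0799
[81. -1. 39.]
[ 0. -0. 72.]
[-23.  -0.   4.]
[-8. -0.  4.]
[-7.  0.  5.]
[-6. -0.  6.]
[-5.  0.  7.]
[-4.  0.  8.]
[-2. -0.  5.]
[-2.  0.  6.]
[-1.  0.  3.]
```

View pics/c5.png

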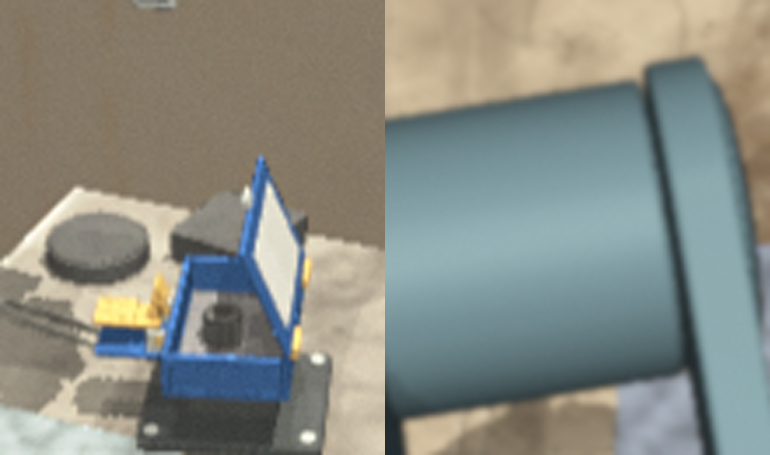

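The cap stands upright in the tray at (222,322) in the scene crop. Next is the lid: go behind and above it, then ride down its outer face.

Emit:
servo_tool:
  commands: "0 0 0 27 0 13 0; 0 0 0 27 -1 13 0; 0 0 0 27 0 13 0; 0 0 0 0 0 36 0; 0 0 0 0 0 36 0"

```text
time_s: 15.42
eef_pos: [0.5335, 0.2283, 0.1271]
eef_rot: [-0.0, 0.989, 0.146, 0.001]
wrist_force: [-0.1, 1.2, -0.2]
opening: 0.001
grasp_force: 0.0
```

Emit:
servo_tool:
  commands: "0 0 0 -12 0 0 0; 0 0 0 -11 0 4 0; 0 0 0 -8 0 4 0; 0 0 0 -7 0 5 0; 0 0 0 0 0 0 0"

```text
time_s: 16.05
eef_pos: [0.4971, 0.2173, 0.1151]
eef_rot: [0.0, 0.989, 0.146, 0.0]
wrist_force: [0.3, 1.0, 1.3]
opening: -0.001
grasp_force: 0.6
```

```bash
python3 -c "
from h import *
st()"
```

```text
t 16.05 case mm [  5.1   0.  115.1] F [0.3 1.  1.3] op -0.001 gf 0.6 rot [ 3.142 -0.     0.294]
```

Emit:
servo_tool:
  commands: "0 0 0 -6 0 6 0; 0 0 0 -5 0 7 0; 0 0 0 -4 0 8 0; 0 0 0 -2 0 5 0; 0 0 0 0 0 0 0"

```text
time_s: 16.68
eef_pos: [0.4806, 0.2123, 0.088]
eef_rot: [0.0, 0.989, 0.146, -0.001]
wrist_force: [-0.0, -0.3, 2.5]
opening: 0.001
grasp_force: 1.0
```

Emit:
servo_tool:
  commands: "0 0 0 -2 0 4 0; 0 0 0 0 0 2 0; 0 0 0 0 0 2 0; 0 0 0 0 0 0 0"

```text
time_s: 17.18
eef_pos: [0.479, 0.2118, 0.0805]
eef_rot: [0.0, 0.989, 0.146, -0.0]
wrist_force: [-1.0, -0.6, 2.7]
opening: 0.001
grasp_force: 1.2
```

```bash
python3 -c "
from h import *
st()"
```

```text
t 17.18 case mm [-13.8  -0.   80.5] F [-1.  -0.6  2.7] op 0.001 gf 1.2 rot [-3.142e+00  1.000e-03  2.940e-01]
```

Emit:
servo_tool:
  commands: "0 0 0 0 0 1 0; 0 0 0 0 0 1 0; 0 0 0 0 0 1 0; 0 0 0 0 0 0 0"

```text
time_s: 17.68
eef_pos: [0.4791, 0.2118, 0.078]
eef_rot: [0.0, 0.989, 0.146, -0.0]
wrist_force: [-3.0, -1.0, 5.6]
opening: 0.0
grasp_force: 2.4
```

Emit:
servo_tool:
  commands: "0 0 0 0 0 1 0; 0 0 0 0 0 1 0; 0 0 0 0 0 0 0"

```text
time_s: 18.05
eef_pos: [0.4788, 0.2118, 0.0761]
eef_rot: [0.0, 0.989, 0.146, -0.001]
wrist_force: [-4.1, -1.4, 7.4]
opening: 0.001
grasp_force: 3.7
```

Emit:
servo_tool:
  commands: "0 0 0 0 0 1 0; 0 0 0 0 0 0 0"

```text
time_s: 18.3
eef_pos: [0.4788, 0.2118, 0.0749]
eef_rot: [0.0, 0.989, 0.146, -0.001]
wrist_force: [-4.3, -1.5, 6.6]
opening: -0.0
grasp_force: 2.8
```

Emit:
servo_tool:
  commands: "0 0 0 0 0 1 0; 0 0 0 0 0 0 0"

```text
time_s: 18.55
eef_pos: [0.4787, 0.2117, 0.0738]
eef_rot: [0.0, 0.989, 0.146, -0.001]
wrist_force: [-3.6, -1.3, 5.5]
opening: 0.002
grasp_force: 2.7
```

Emit:
servo_tool:
  commands: "0 0 0 0 0 1 0; 0 0 0 0 0 0 0"

```text
time_s: 18.8
eef_pos: [0.4792, 0.2119, 0.0726]
eef_rot: [-0.0, 0.989, 0.146, -0.0]
wrist_force: [-0.5, -0.8, 1.1]
opening: 0.004
grasp_force: 0.7
```

Emit:
servo_tool:
  commands: "0 0 0 0 0 0.7 0; 0 0 0 0 0 0 0"

```text
time_s: 19.05
eef_pos: [0.4795, 0.2119, 0.072]
eef_rot: [-0.0, 0.989, 0.146, 0.0]
wrist_force: [0.8, -0.4, 0.5]
opening: -0.001
grasp_force: 0.0
```

Emit:
servo_tool:
  commands: "0 0 0 0 0 0.5 0; 0 0 0 0 0 0 0"

```text
time_s: 19.3
eef_pos: [0.4795, 0.2119, 0.0718]
eef_rot: [-0.0, 0.989, 0.146, 0.0]
wrist_force: [-0.7, 0.2, 2.8]
opening: 0.002
grasp_force: 1.1
```

Emit:
servo_tool:
  commands: "0 0 0 0 0 0.4 0; 0 0 0 0 0 0 0"

```text
time_s: 19.55
eef_pos: [0.4795, 0.2119, 0.0714]
eef_rot: [-0.0, 0.989, 0.146, 0.0]
wrist_force: [-1.1, -0.1, 4.1]
opening: -0.0
grasp_force: 1.7
```

Emit:
servo_tool:
  commands: "0 0 0 0 0 0.4 0; 0 0 0 0 0 0 0"

```text
time_s: 19.8
eef_pos: [0.4795, 0.2119, 0.0709]
eef_rot: [-0.0, 0.989, 0.146, 0.0]
wrist_force: [-0.7, -0.1, 2.8]
opening: -0.003
grasp_force: 1.8
```

Emit:
servo_tool:
  commands: "0 0 0 0 0 -2 0; 0 0 0 0 0 -10 0; 0 0 0 0 0 -40 0; 0 0 0 0 0 -40 0; 0 0 0 0 0 -40 0"

```text
time_s: 20.42
eef_pos: [0.479, 0.2118, 0.2044]
eef_rot: [0.0, 0.989, 0.146, -0.0]
wrist_force: [0.8, -0.3, -0.1]
opening: 0.001
grasp_force: 0.0
```

Emit:
servo_tool:
  commands: "0 0 0 -20 0 0 0; 0 0 0 -20 0 0 0; 0 0 0 0 0 0 0; 0 0 0 0 0 0 0; 0 0 0 0 0 0 0"

```text
time_s: 21.05
eef_pos: [0.4416, 0.2004, 0.2029]
eef_rot: [-0.0, 0.989, 0.146, 0.0]
wrist_force: [0.4, 0.2, 0.7]
opening: -0.005
grasp_force: 0.0
```

Run:
```python
from h import *
st(); s=camera("scene")
cv2.imwrite("pics/c6.png",cv2.resize(s[150:270,220:350],None,fx=4,fy=4,interpolation=cv2.INTER_CUBIC))
```

```text
t 21.05 case mm [-5.280e+01 -1.000e-01  2.029e+02] F [0.4 0.2 0.7] op -0.005 gf 0.0 rot [-3.142 -0.     0.294]
```

View pics/c6.png

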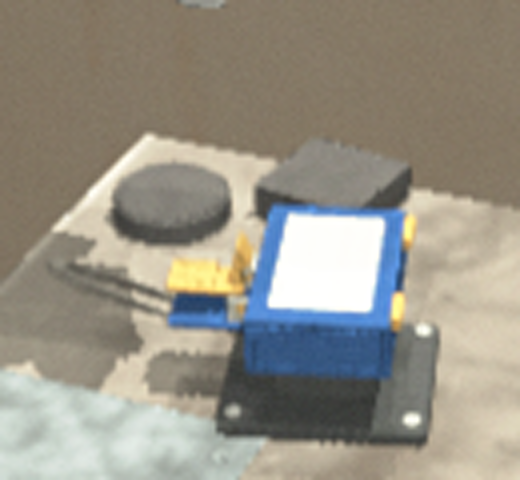

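The lid is flat and shut at (325,265) in the crop, and has stayed down for over a second with the arm clear.

```bash
python3 -c "
from bench import *
print(hand_in())"
```

```text
the job is handed in; nothing more can be done
None
```

The job is done and handed in: the latch released the lid, the cap stands upright in the tray, and the lid snapped shut and stayed shut at readings of at most about 9 N on the case, with the jar, block and tin untouched (21 s of the 72 s used).

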